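Press the snap lid of the storage box shut all round

TASK

The lid of the frosted storage box is on, but two to four of the sections along the sides of its rim still stand up. Press down each section that stands up with the fingertips until it clicks shut, so that all four lie flush with the lid. Do not pinch, lift or push the box away, and leave the soap, balm tin and match box beside it where they are.

Things in the scene. Friction and masses are not known exactly. Their poses are not given: they have to be found in the camera images.
- snap_box: pale frosted plastic box with a grey snap lid, 138 x 188 mm over the rim (short way along its x, long way along its y), lid top 62 mm above the table, 1.1 kg; stands loose. Origin: centre of its underside. Middle and corners of the lid are fixed; mid-side, four 28 mm wide rim sections hinged at their inner edge stand up at the outer edge or lie shut, flush.
- rim_front (a joint): opening angle of the long section on the -x side of the box (120 mm long): 0 = clicked shut, flush; 0.60 = standing up, its outer edge 16 mm proud. Pressing at its point takes 5 N at first, then less; past half way (0.3) it clicks shut by itself and stays, short of that it springs up again.
- rim_front_pad (a point): point to press on the upper face of the long section on the -x side of the box (120 mm long), mid-length, 20 mm outward of its hinge line and 8 mm in from its outer edge; moves with the section: 62 mm above the table when shut, 11 mm higher when standing up. Its x axis points outward, its y axis runs along the rim.
- rim_back (a joint): opening angle of the long section on the +x side of the box (120 mm long): 0 = clicked shut, flush; 0.60 = standing up, its outer edge 16 mm proud. Pressing at its point takes 5 N at first, then less; past half way (0.3) it clicks shut by itself and stays, short of that it springs up again.
- rim_back_pad (a point): point to press on the upper face of the long section on the +x side of the box (120 mm long), mid-length, 20 mm outward of its hinge line and 8 mm in from its outer edge; moves with the section: 62 mm above the table when shut, 11 mm higher when standing up. Its x axis points outward, its y axis runs along the rim.
- rim_left (a joint): opening angle of the short section on the +y side of the box (78 mm long): 0 = clicked shut, flush; 0.60 = standing up, its outer edge 16 mm proud. Pressing at its point takes 5 N at first, then less; past half way (0.3) it clicks shut by itself and stays, short of that it springs up again.
- rim_left_pad (a point): point to press on the upper face of the short section on the +y side of the box (78 mm long), mid-length, 20 mm outward of its hinge line and 8 mm in from its outer edge; moves with the section: 62 mm above the table when shut, 11 mm higher when standing up. Its x axis points outward, its y axis runs along the rim.
- rim_right (a joint): opening angle of the short section on the -y side of the box (78 mm long): 0 = clicked shut, flush; 0.60 = standing up, its outer edge 16 mm proud. Pressing at its point takes 5 N at first, then less; past half way (0.3) it clicks shut by itself and stays, short of that it springs up again.
- rim_right_pad (a point): point to press on the upper face of the short section on the -y side of the box (78 mm long), mid-length, 20 mm outward of its hinge line and 8 mm in from its outer edge; moves with the section: 62 mm above the table when shut, 11 mm higher when standing up. Its x axis points outward, its y axis runs along the rim.
- soap: bystander: paper-banded bar of soap, 53 x 78 x 25 mm, loose on the table beside the box (its +y side). Origin: centre of its underside.
- balm_tin: bystander: round balm tin, 54 mm across, 21 mm high, loose on the table beside the box (its -x side). Origin: centre of its underside.
- match_box: bystander: dark match box, 120 x 50 x 40 mm, loose on the table beside the box (its -y side). Origin: centre of its underside.
Things that resemble listed ones, but are neither listed nor needed, are in the scene too. Of the things that look like the snap_box, the larger one is meant.

How it is judged (in metres and radians):
At the end, for the whole second after the job is handed in: All four rim sections are clicked shut (opening angle under 0.08 rad); the box stands flat and still on the table within 40 mm of where it was, and soap, balm tin and match box are within 30 mm of where they were (value of joint each of rim_front, rim_back, rim_left, rim_right below 0.08 rad and angle between snap_box's own z axis and vertical below 0.05 rad and height (world z) of snap_box below 0.006 m and distance of snap_box from where it was at the start of the episode below 0.04 m and linear speed of snap_box below 0.02 m/s and distance of each of soap, balm_tin, match_box from where it was at the start of the episode below 0.03 m); the robot touches nothing.
It fails at once if the box is pressed with some part of the arm or gripper other than the fingers (over 3 N) (contact force between the arm and snap_box above 3 N).
It fails at once if the box is lifted (more than 12 mm) or tipped (more than 0.2 rad) (height (world z) of snap_box above 0.012 m or angle between snap_box's own z axis and vertical above 0.2 rad).
It fails at once if the box is pushed more than 40 mm away (distance of snap_box from where it was at the start of the episode above 0.04 m).
It fails at once if a bystander (soap, balm tin, match box) is moved more than 30 mm or lifted more than 12 mm (distance of any of soap, balm_tin, match_box from where it was at the start of the episode above 0.03 m or height (world z) of any of soap, balm_tin, match_box above 0.012 m).
It also fails if it takes over 43 s, if anything falls off the work surface, if the arm or the gripper's body presses on something with over 40 N, if the wrist force passes 120 N, or if a joint passes its speed limit or range.

ROBOT

A 6-joint arm with a two-finger parallel gripper is mounted at the origin on a cart in front of the work surface, level with it; the furniture and walls round the work are solid. World frame = base frame: x ahead of the robot, y to its left, z up, the work surface at z = 0. Lengths are in m, angles in degrees, forces in N, time in s.
With the tool pointing down it reaches from about 0.375 to 0.9 m from the base axis. Payload 3.1 kg.
Tool frame: the origin (TCP) lies between the finger pads; the fingertips stand 11 mm ahead of it and the grasp point (between the pads) lies 8 mm behind it; z points along the fingers, y is the line along which they close (so a half turn about z gives the same grasp; the last joint's range is limited). The gripper opens to 87 mm and grips with 3 to 60 N. Pads are 19 mm wide; open, the fingers measure 117 mm over their backs; the gripper's body (75 mm by 190 mm) begins 51 mm behind the grasp point.
Start: joints at [60.762, 30.224, 82.088, -0, 67.689, -10.227], TCP at [0.204, 0.591, 0.196] pointing down, gripper open.
Joint ranges: [-176.69, 176.69], [-43.24, 126.21], [12.49, 139.97], [-82, 262], [0, 151.66], [-163.58, 163.58]. Speed limits (degrees/s): [159.86, 159.86, 180, 180, 180, 180].

INTERFACE

Orientations are given as a 3x3 rotation matrix whose columns are the frame's x, y, z axes.
In Python, from rig import bot, viewer, workorder, nets gives the robot as it stands. The module is installed in compiled form; this text tells all that it offers.
- The arm moves only by the tool move_arm, never from a script. Its argument "increments" is a list of rows, each a list of 7 numbers: the shift along the tool's x, y, z normalised to -1 to 1, where 1 is 0.3 m, then the turn, a rotation vector about the tool's x, y, z normalised to -1 to 1, where 1 is pi rad, then the opening, from 0 (shut) to 1 (fully open). In form: [[tx, ty, tz, wx, wy, wz, grip], ...]. A call has 1 to 10 rows; each row is the pose to reach, as a shift and turn from the pose commanded when the call began, along the tool's axes at that moment, turning the shorter way round; what a row does not reach only later rows make up. A row lasts 1/12 s, in which the tool goes at most 41.7 mm and 7.16 degrees, less where a joint would pass 70% of its speed; a pose out of reach is approached as far as the arm can. A call with a number of a shift or a turn outside -1 to 1 is refused whole. A call with a gripper value outside its range is refused whole. The fingers move at their own pace and stop on an object; the grip force is fixed at half the most. Time passes only in rows, so rows that repeat a pose let the fingers close. It gives the time, the measured TCP pose, the force, the opening and the grip force at its end, in the units of the state.
- bot.read_state(): the state, without advancing time (a new reading comes with each control period).
- viewer.capture(name): name is "side" or "top"; returns a dict with "image" (400x640x3 uint8, blue, green, red), "K" (3x3 intrinsics, pixels), "eye" and "orientation" of the camera in the world. Camera axes: x right, y up, looking along -z (the intrinsics and any distortion apply to the point x, -y, -z); pixel columns grow to the right and rows downward; lengths in m; the calibration is good to about 2 mm. A picture is of the moment at which its call begins. There is no depth.
- workorder.hand_in(): hands the job in; it is judged then, once.
Trained networks look in the newest picture that a camera, given by its name, has taken for a name from the list of things; names that differ only in an ending like _2 or _b are one class to them, and where a whole thing is asked for, a point or a joint stands for the part that bears it (a point fixed in the world has none). Each returns a list of dicts, best first, with "conf" (0 to 1); they miss things now and then, are a little off and sometimes report something else, mostly with a low value. They report only what shows in the picture. A call takes as long as a camera call. They do not tell look-alikes from the thing itself.
- nets.find_in(camera, thing): "location" ([column, row] in pixels, amid what is visible of it).
The state is a dict: "time_s": time; "joint_positions": joint angles; "qvel": joint speeds; "tau": joint torques, N m; "position": TCP position; "tcp_rot": TCP orientation; "force": force on the tool from outside, world axes, zero at the start; "moment": the same for the moment, N m; "opening": opening from 0.0 (shut) to 1.0 (fully open); "grasp_force": force on a finger pad.
Only numpy, scipy, OpenCV 4.12 (cv2) and the standard library are available. Lean on these libraries where they do the work, as an engineer would, in place of code of your own. Each camera call takes 0.05 s, during which the arm holds its last target. There are 200 camera calls.

## Working session

There is one attempt and no reset: what is moved stays moved. The work goes in short steps, Python scripts to look and compute and a tool call to move; the robot and the scene stay as the last step left them, time stands still between calls to the robot, and variables do not carry over. Pictures are saved under pics/ and viewed, at most 10 in all, crops included, and the job is handed in when it is done.

Besides the shell and the picture viewer there is one more tool, called after "Emit:" as name(argument=value, ...), one argument or row to a line, values as JSON. move_arm: Moves the arm, as the interface text tells. Its arguments: {"type":"object","properties":{"increments":{"type":"array"}},"required":["increments"]}

```bash
mkdir -p pics
cat > h.py <<'E'
import numpy as np,cv2
from rig import bot,viewer,workorder,nets
def cap(cam,fn=None):
    c=viewer.capture(cam)
    if fn: cv2.imwrite('pics/'+fn,c['image'])
    return c
def ray(c,px,z):
    d=np.linalg.inv(c['K'])@[px[0],px[1],1]; d=np.array(c['orientation'])@[d[0],-d[1],-d[2]]
    e=np.array(c['eye']); return e+d*(z-e[2])/d[2]
def proj(c,p):
    q=np.array(c['orientation']).T@(np.array(p)-c['eye']); q=np.array(c['K'])@[q[0],-q[1],-q[2]]; return q[:2]/q[2]
E
python3 - <<'E'
from h import *
np.set_printoptions(precision=3,suppress=True)
for cam in('top','side'):
    c=cap(cam,cam+'0.png'); print(cam,c['eye'],{k:np.shape(v) for k,v in c.items()})
    for t,z in(('snap_box',.05),('soap',.02),('balm_tin',.02),('match_box',.04),('rim_front_pad',.062),('rim_back_pad',.062),('rim_left_pad',.062),('rim_right_pad',.062)):
        for r in nets.find_in(cam,t)[:3]: print(t,r['conf'],r['location'],ray(c,r['location'],z))
s=bot.read_state();print(s['time_s'],s['position'],s['tcp_rot'],s['opening'])
E
```

```text
top [ 0.377 -0.007  0.906] {'image': (400, 640, 3), 'K': (3, 3), 'eye': (3,), 'orientation': (3, 3)}
snap_box 0.94 [244.5, 255.0] [0.426 0.157 0.05 ]
snap_box 0.59 [345.5, 178.5] [ 0.589 -0.059  0.05 ]
soap 0.91 [268.0, 157.9] [0.647 0.116 0.02 ]
balm_tin 0.69 [324.6, 235.5] [ 0.468 -0.012  0.02 ]
match_box 0.89 [417.8, 201.5] [ 0.538 -0.216  0.04 ]
match_box 0.67 [311.7, 167.2] [0.618 0.016 0.04 ]
rim_front_pad 0.75 [338.7, 200.3] [ 0.539 -0.042  0.062]
rim_front_pad 0.57 [228.1, 237.3] [0.462 0.19  0.062]
rim_front_pad 0.41 [417.2, 199.9] [ 0.538 -0.21   0.062]
rim_back_pad 0.91 [350.9, 151.0] [ 0.648 -0.071  0.062]
rim_back_pad 0.85 [262.1, 263.4] [0.407 0.118 0.062]
rim_back_pad 0.4 [380.2, 186.0] [ 0.569 -0.132  0.062]
rim_left_pad 0.62 [259.7, 227.4] [0.482 0.125 0.062]
rim_left_pad 0.58 [310.9, 164.7] [0.618 0.017 0.062]
rim_right_pad 0.64 [226.3, 274.2] [0.386 0.191 0.062]
side [ 0.477 -0.658  0.556] {'image': (400, 640, 3), 'K': (3, 3), 'eye': (3,), 'orientation': (3, 3)}
snap_box 0.75 [345.6, 230.5] [ 0.584 -0.091  0.05 ]
snap_box 0.71 [266.2, 170.2] [0.438 0.118 0.05 ]
sna
[... 255 characters left out ...]
 [286.4, 221.6] [ 0.477 -0.023  0.02 ]
match_box 0.68 [326.2, 300.4] [ 0.534 -0.238  0.04 ]
rim_front_pad 0.95 [316.1, 206.4] [ 0.535 -0.032  0.062]
rim_front_pad 0.47 [276.8, 154.9] [0.462 0.162 0.062]
rim_back_pad 0.89 [377.2, 222.4] [ 0.642 -0.086  0.062]
rim_back_pad 0.73 [250.6, 171.7] [0.406 0.096 0.062]
rim_back_pad 0.37 [327.3, 299.9] [ 0.533 -0.256  0.062]
rim_left_pad 0.78 [287.6, 171.0] [0.484 0.094 0.062]
rim_left_pad 0.68 [351.0, 188.0] [0.61  0.023 0.062]
rim_right_pad 0.75 [338.8, 244.9] [ 0.565 -0.14   0.062]
rim_right_pad 0.58 [243.2, 155.3] [0.386 0.165 0.062]
0.9 [0.204 0.591 0.196] [[-0.945  0.326 -0.   ]
 [ 0.326  0.945  0.   ]
 [ 0.     0.    -1.   ]] 1.0013760128326918
```

View pics/top0.png

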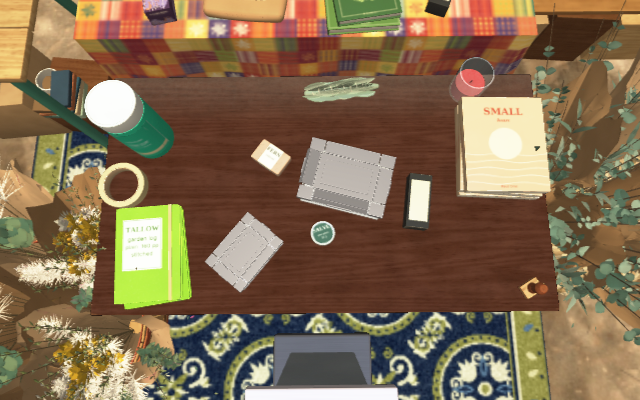

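View pics/side0.png

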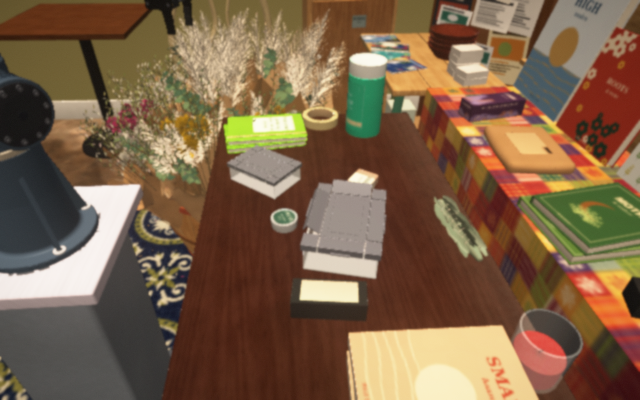

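The top view shows the larger box centred at about (346,178). Its front and left sections look darker, so they are probably standing up. The smaller look-alike is at (244,255). I'll zoom in on the larger box.

Run:
```python
import cv2,numpy as np
a=cv2.imread('pics/top0.png')[125:230,285:410];b=cv2.imread('pics/side0.png')[165:285,285:400]
a=cv2.resize(a,(400,336),interpolation=cv2.INTER_CUBIC);b=cv2.resize(b,(322,336),interpolation=cv2.INTER_CUBIC)
cv2.imwrite('pics/z0.png',np.hstack([a,b]))
```

```text
(no output)
```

View pics/z0.png

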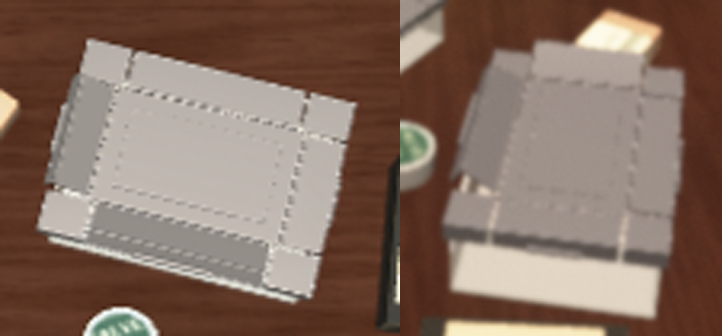

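The front (-x) and left (+y) sections stand up, and the back and right ones look flush. In the top picture the lid corners are at about (312,137), (397,157), (297,197) and (382,218).

```bash
cat >> h.py <<'E'
def box(c,px):
    P=np.array([ray(c,p,.062)[:2] for p in px]) # order ++ , +-, -+, --
    m=np.array([[1,1],[1,-1],[-1,1],[-1,-1]])*[.069,.094]
    C=P.mean(0);Q=P-C;th=np.arctan2((m[:,0]*Q[:,1]-m[:,1]*Q[:,0]).sum(),(m*Q).sum())
    R=np.array([[np.cos(th),-np.sin(th)],[np.sin(th),np.cos(th)]])
    return C,th,R,Q-m@R.T
E
python3 - <<'E'
from h import *
np.set_printoptions(precision=4,suppress=True)
c=cap('top')
px=[(285+x/3.2,125+y/3.2) for x,y in((88,38),(357,103),(38,230),(312,298))]
C,th,R,res=box(c,px);print(C,np.degrees(th),res)
for n,l in dict(front=(-.061,0),back=(.061,0),left=(0,.086),right=(0,-.086)).items():
    p=C+R@l;print(n,p,proj(c,[*p,.062]))
s=bot.read_state();T=np.array(s['tcp_rot']);print(T.round(4).tolist(),s['position'])
E
```

```text
[ 0.5901 -0.0611] -14.687447647628698 [[ 0.0006  0.0006]
 [-0.     -0.0005]
 [-0.0004 -0.0005]
 [-0.0002  0.0004]]
front [ 0.5311 -0.0456] [340.3272 203.7149]
back [ 0.6491 -0.0766] [353.4895 150.4924]
left [0.6119 0.0221] [308.4122 167.3222]
right [ 0.5683 -0.1443] [385.9629 186.2446]
[[-0.9455, 0.3257, 0.0], [0.3257, 0.9455, 0.0001], [0.0, 0.0001, -1.0]] [0.2035 0.5909 0.1965]
```

The model fits the four corners to within 1 mm. The tool's y axis already runs roughly along the front rim. I'll close the fingers and go above the front section in two halves.

Emit:
move_arm(
  increments=[
    [-0.09, -0.085, 0, 0, 0, -0.024, 0],
    [-0.2, -0.19, 0, 0, 0, -0.024, 0],
    [-0.3, -0.29, 0, 0, 0, -0.024, 0],
    [-0.4, -0.385, 0, 0, 0, -0.024, 0],
    [-0.5, -0.48, 0, 0, 0, -0.024, 0],
    [-0.6, -0.575, 0, 0, 0, -0.024, 0],
    [-0.7, -0.67, 0, 0, 0, -0.024, 0],
    [-0.8, -0.765, 0, 0, 0, -0.024, 0],
    [-0.86, -0.825, 0, 0, 0, -0.024, 0],
    [-0.86, -0.825, 0, 0, 0, -0.024, 0],
  ],
)

```text
time_s: 1.78
position: [0.3694, 0.269, 0.1968]
tcp_rot: [[-0.966, 0.259, 0.002], [0.259, 0.966, -0.001], [-0.002, -0.001, -1.0]]
force: [0.1, 1.0, 0.3]
opening: 0.321
grasp_force: 0.0
```

Emit:
move_arm(
  increments=[
    [-0.09, -0.1, 0.0, 0, 0, 0, 0],
    [-0.18, -0.2, 0.03, 0, 0, 0, 0],
    [-0.27, -0.3, 0.06, 0, 0, 0, 0],
    [-0.36, -0.4, 0.1, 0, 0, 0, 0],
    [-0.45, -0.5, 0.14, 0, 0, 0, 0],
    [-0.54, -0.6, 0.18, 0, 0, 0, 0],
    [-0.63, -0.7, 0.22, 0, 0, 0, 0],
    [-0.72, -0.8, 0.25, 0, 0, 0, 0],
    [-0.8, -0.89, 0.255, 0, 0, 0, 0],
    [-0.8, -0.89, 0.255, 0, 0, 0, 0],
  ],
)

```text
time_s: 2.62
position: [0.5368, -0.0524, 0.1197]
tcp_rot: [[-0.966, 0.258, 0.007], [0.258, 0.966, -0.004], [-0.007, -0.002, -1.0]]
force: [0.8, 0.8, 1.3]
opening: 0.001
grasp_force: 0.0
```

Run:
```python
from h import *
s=bot.read_state();print(s['position'],s['force'],s['joint_positions'],s['opening'])
```

```text
[ 0.53683648 -0.05237572  0.11967247] [0.7586082  0.77141636 1.31814854] [-17.39494494  29.6699543   99.01247796  -0.10902265  50.89862306
 -92.35324087] 0.001052078904390983
```

Emit:
move_arm(
  increments=[
    [0, 0, 0, 0, 0, 0, 0],
    [0, 0, 0.04, 0, 0, 0, 0],
    [0, 0, 0.08, 0, 0, 0, 0],
    [0, 0, 0.1, 0, 0, 0, 0],
    [0, 0, 0.115, 0, 0, 0, 0],
    [0, 0, 0.13, 0, 0, 0, 0],
    [0, 0, 0.14, 0, 0, 0, 0],
    [0, 0, 0.15, 0, 0, 0, 0],
    [0, 0, 0.158, 0, 0, 0, 0],
    [0, 0, 0.158, 0, 0, 0, 0],
  ],
)

```text
time_s: 3.45
position: [0.5312, -0.0462, 0.0723]
tcp_rot: [[-0.967, 0.254, -0.0], [0.254, 0.967, 0.0], [0.0, 0.0, -1.0]]
force: [-0.0, -0.5, -0.0]
opening: 0.007
grasp_force: 0.0
```

Emit:
move_arm(
  increments=[
    [0, 0, -0.08, 0, 0, 0, 0],
    [0, 0, -0.158, 0, 0, 0, 0],
    [-0.05, 0.07, -0.158, 0, 0, 0, 0],
    [-0.1, 0.14, -0.158, 0, 0, 0, 0],
    [-0.15, 0.21, -0.158, 0, 0, 0, 0],
    [-0.2, 0.278, -0.158, 0, 0, 0, 0],
    [-0.203, 0.278, -0.158, 0, 0, 0, 0],
    [-0.203, 0.278, -0.158, 0, 0, 0, 0],
    [-0.203, 0.278, -0.12, 0, 0, 0, 0],
    [-0.203, 0.278, -0.08, 0, 0, 0, 0],
  ],
)

```text
time_s: 4.28
position: [0.6108, 0.0183, 0.0963]
tcp_rot: [[-0.967, 0.254, 0.0], [0.254, 0.967, -0.0], [-0.001, -0.0, -1.0]]
force: [-0.3, 0.2, 0.4]
opening: 0.007
grasp_force: 0.0
```

Emit:
move_arm(
  increments=[
    [0, 0, 0.02, 0, 0, 0, 0],
    [0, 0, 0.035, 0, 0, 0, 0],
    [0, 0, 0.05, 0, 0, 0, 0],
    [0, 0, 0.06, 0, 0, 0, 0],
    [0, 0, 0.07, 0, 0, 0, 0],
    [0, 0, 0.08, 0, 0, 0, 0],
    [0, 0, 0.08, 0, 0, 0, 0],
  ],
)

```text
time_s: 4.87
position: [0.6111, 0.0189, 0.0721]
tcp_rot: [[-0.967, 0.254, -0.001], [0.254, 0.967, 0.0], [0.001, -0.0, -1.0]]
force: [-0.0, -0.6, 0.0]
opening: 0.006
grasp_force: 0.0
```

Emit:
move_arm(
  increments=[
    [0, 0, -0.1, 0, 0, 0, 0],
    [0, 0, -0.2, 0, 0, 0, 0],
    [0, 0, -0.3, 0, 0, 0, 0],
    [0.1, 0.1, -0.4, 0, 0, 0, 0],
    [0.2, 0.2, -0.4, 0, 0, 0, 0],
    [0.3, 0.3, -0.4, 0, 0, 0, 0],
    [0.4, 0.4, -0.4, 0, 0, 0, 0],
    [0.5, 0.5, -0.4, 0, 0, 0, 0],
    [0.6, 0.6, -0.4, 0, 0, 0, 0],
    [0.65, 0.7, -0.4, 0, 0, 0, 0],
  ],
)

```text
time_s: 5.7
position: [0.4742, 0.2687, 0.193]
tcp_rot: [[-0.967, 0.254, -0.002], [0.254, 0.967, -0.001], [0.001, -0.001, -1.0]]
force: [0.7, -0.6, -0.4]
opening: 0.005
grasp_force: 0.0
```

Run:
```python
from h import *
a=cap('top','top1.png')['image'][125:230,285:410];b=cap('side','side1.png')['image'][165:285,285:400]
a=cv2.resize(a,(400,336),interpolation=cv2.INTER_CUBIC);b=cv2.resize(b,(322,336),interpolation=cv2.INTER_CUBIC)
cv2.imwrite('pics/z1.png',np.hstack([a,b]))
```

```text
(no output)
```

View pics/z1.png

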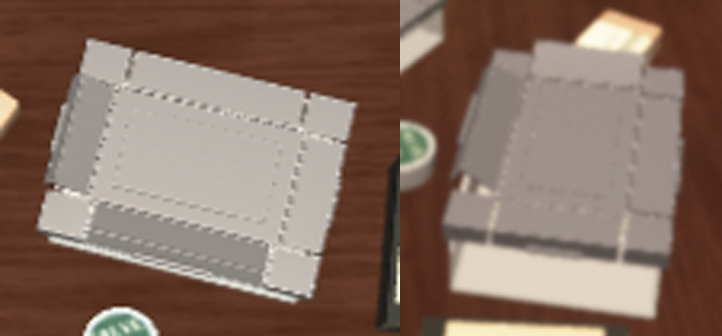

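The crop looks the same as before pressing: front and left still stand up. I'll compare the frames and look at the full view.

Run:
```python
from h import *
for k in('top','side'):
    d=cv2.absdiff(cv2.imread(f'pics/{k}0.png'),cv2.imread(f'pics/{k}1.png')).max(2)>25
    ys,xs=np.where(d);print(k,d.sum(),xs.min() if len(xs) else 0,xs.max() if len(xs) else 0,ys.min() if len(xs) else 0,ys.max() if len(xs) else 0)
s=bot.read_state();print(s['time_s'],s['position'])
c=cap('top','top2.png');print(proj(c,s['position']))
print(cv2.absdiff(c['image'],cv2.imread('pics/top1.png')).max())
```

```text
top 29505 0 204 120 399
side 7899 0 302 0 150
5.8 [0.47424898 0.27304187 0.19319336]
[164.92162274 223.53509372]
219
```

View pics/top2.png

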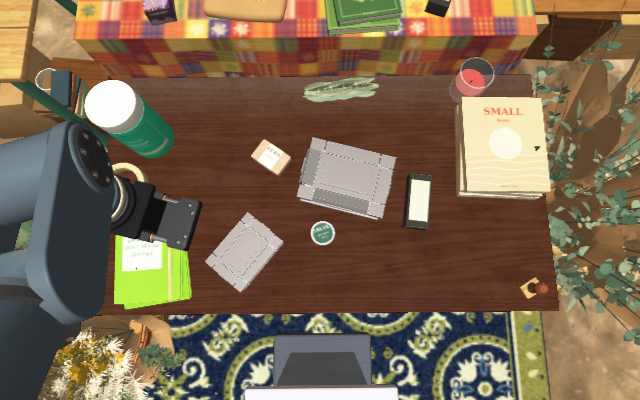

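The arm is where the calibration predicts, but the sections really still stand. I'll press the left one again slowly, checking the force and the picture on the way.

Emit:
move_arm(
  increments=[
    [-0.1, -0.1, 0, 0, 0, 0, 0],
    [-0.2, -0.2, 0, 0, 0, 0, 0],
    [-0.3, -0.3, 0, 0, 0, 0, 0],
    [-0.4, -0.4, 0, 0, 0, 0, 0],
    [-0.5, -0.5, 0.05, 0, 0, 0, 0],
    [-0.6, -0.6, 0.15, 0, 0, 0, 0],
    [-0.65, -0.7, 0.24, 0, 0, 0, 0],
    [-0.65, -0.7, 0.3, 0, 0, 0, 0],
    [-0.65, -0.7, 0.33, 0, 0, 0, 0],
    [-0.65, -0.7, 0.34, 0, 0, 0, 0],
  ],
)

```text
time_s: 6.68
position: [0.6107, 0.0132, 0.088]
tcp_rot: [[-0.966, 0.257, -0.005], [0.257, 0.966, 0.001], [0.005, -0.001, -1.0]]
force: [-1.0, 0.4, 0.2]
opening: 0.008
grasp_force: 0.0
```

Emit:
move_arm(
  increments=[
    [0, 0, 0.02, 0, 0, 0, 0],
    [0, 0, 0.02, 0, 0, 0, 0],
    [0, 0, 0.02, 0, 0, 0, 0],
  ],
)

```text
time_s: 6.93
position: [0.6129, 0.0162, 0.0857]
tcp_rot: [[-0.968, 0.252, 0.002], [0.252, 0.968, -0.0], [-0.002, 0.0, -1.0]]
force: [-0.3, 0.8, -0.2]
opening: 0.003
grasp_force: 0.0
```

Run:
```python
from h import *
c=cap('side');a=c['image'][140:300,240:440];t=cap('top');b=t['image'][100:240,240:420]
s=bot.read_state();tip=np.array(s['position'])-[0,0,.011];print(s['position'],s['force'],proj(c,tip)-[240,140],proj(t,tip)-[240,100])
cv2.imwrite('pics/z3.png',np.hstack([cv2.resize(a,(400,320)),cv2.resize(b,(400,320))]))
```

```text
[0.61323301 0.01616766 0.08603834] [-0.11429842  0.74248735  0.50611881] [113.42774216  44.73878912] [70.9707009  65.07603995]
```

View pics/z3.png

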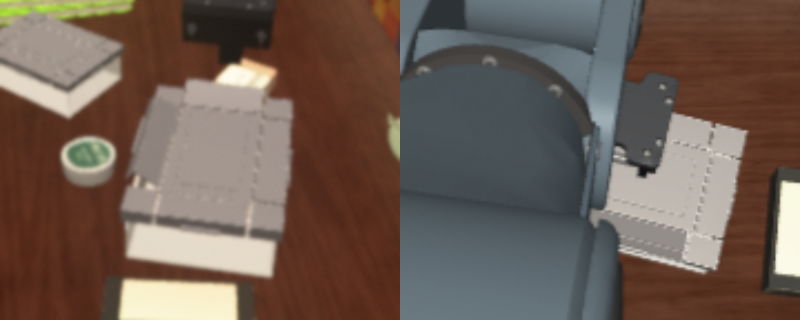

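In the side view the fingertips are at about (355,170) px, where (353,185) was expected. In the top view a finger shows at about (349,175), where (311,165) was expected. The camera and robot frames disagree, so I'll triangulate the tip.

```bash
cat >> h.py <<'E'
def tri(ct,pt,cs,ps):
    e1=np.array(ct['eye']);d1=ray(ct,pt,0)-e1;d1/=np.linalg.norm(d1)
    e2=np.array(cs['eye']);d2=ray(cs,ps,0)-e2;d2/=np.linalg.norm(d2)
    k=np.linalg.lstsq(np.c_[d1,-d2],e2-e1,rcond=None)[0];a=e1+k[0]*d1;b=e2+k[1]*d2
    return (a+b)/2,np.linalg.norm(a-b)
E
python3 - <<'E'
from h import *
np.set_printoptions(precision=4,suppress=True)
c=cap('side','side4.png');t=cap('top','top4.png')
print(tri(t,(349.5,175),c,(355,170)))
print('tcp tip proj',proj(c,[.6132,.0162,.075]),proj(t,[.6132,.0162,.075]))
print('top ray z',[ray(t,(349.5,175),z) for z in(.06,.1,.15,.2)]);print('side ray',[ray(c,(355,170),z) for z in(.06,.1,.15,.2)])
for k in(c,t):print(k['K'].tolist(),np.array(k['orientation']).round(3).tolist(),k['eye'])
a=c['image'][60:220,280:440];b=t['image'][90:230,280:420]
cv2.imwrite('pics/z4.png',np.hstack([cv2.resize(a,(400,400),interpolation=cv2.INTER_CUBIC),cv2.resize(b,(400,400),interpolation=cv2.INTER_CUBIC)]))
E
```

```text
(array([ 0.5844, -0.0605,  0.1574]), np.float64(0.028979572318651347))
tcp tip proj [353.4076 184.7458] [310.9561 165.096 ]
top ray z [array([ 0.5945, -0.0667,  0.06  ]), array([ 0.5842, -0.0639,  0.1   ]), array([ 0.5713, -0.0603,  0.15  ]), array([ 0.5585, -0.0568,  0.2   ])]
side ray [array([0.6294, 0.0918, 0.06  ]), array([0.6171, 0.0313, 0.1   ]), array([ 0.6018, -0.0443,  0.15  ]), array([ 0.5865, -0.1199,  0.2   ])]
[[419.76993107627584, 0.0, 319.499259580788], [0.0, 419.76993107627584, 193.40852357684406], [0.0, 0.0, 1.0]] [[0.996, 0.039, -0.081], [-0.089, 0.592, -0.801], [0.017, 0.805, 0.593]] [ 0.4774 -0.6579  0.5558]
[[403.1048330164423, 0.0, 322.7575328714298], [0.0, 403.1048330164423, 194.58412426744127], [0.0, 0.0, 1.0]] [[-0.009, 0.979, -0.202], [-1.0, -0.009, 0.002], [0.0, 0.202, 0.979]] [ 0.377  -0.0066  0.9058]
```

View pics/z4.png

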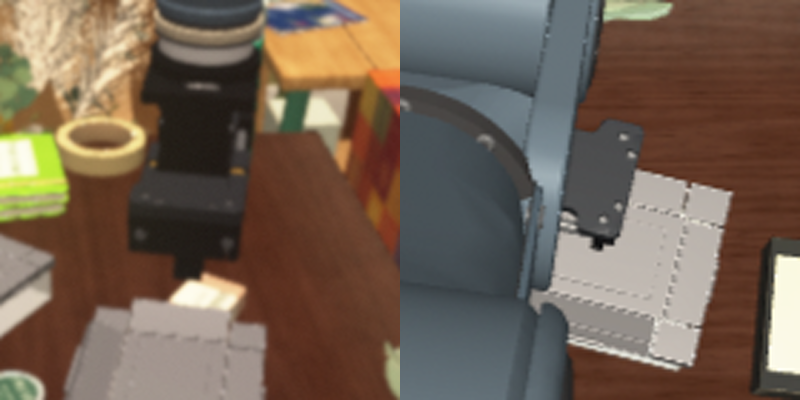

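Run:
```python
from h import *
np.set_printoptions(precision=1,suppress=True)
s=bot.read_state();T=np.array(s['tcp_rot']);p=np.array(s['position']);print(p,s['joint_positions'],s['force'])
c=cap('side');t=cap('top')
def show(n,l):
    w=p+T@np.array(l); print(n,w.round(3),'side crop',(proj(c,w)-[280,60])/.4,'top crop',(proj(t,w)-[280,90])/.35+[400,0])
show('tip',(0,0,.011));show('tcp',(0,0,0));show('fing root',(0,0,-.059))
for sx in(-1,1):
  for sy in(-1,1):
    show(f'body{sx}{sy}',(sx*.0375,sy*.095,-.059))
  show('flange-ish',(0,0,-.2))
```

```text
[0.6 0.  0.1] [ -8.9  37.2  89.3  -0.   53.3 -84.3] [-0.2 -0.6 -1.2]
tip [0.6 0.  0.1] side crop [183.4 312.3] top crop [488.8 214.8]
tcp [0.6 0.  0.1] side crop [184.3 300.9] top crop [488.4 210.7]
fing root [0.6 0.  0.1] side crop [189.2 236.7] top crop [485.9 187.2]
body-1-1 [ 0.6 -0.1  0.1] side crop [230.6 313.2] top crop [632.6 168.7]
body-11 [0.7 0.1 0.1] side crop [245.7 182.5] top crop [367.6 105.4]
flange-ish [0.6 0.  0.3] side crop [202.8  57.8] top crop [478.2 113.9]
body1-1 [ 0.6 -0.1  0.1] side crop [121.6 301.6] top crop [607.8 271.4]
body11 [0.6 0.1 0.1] side crop [155.4 174.3] top crop [338.2 205.7]
flange-ish [0.6 0.  0.3] side crop [202.8  57.8] top crop [478.2 113.9]
```

The side view puts the whole gripper 30–45 mm higher than reported, with x and y fitting. The earlier presses therefore stopped in the air. I'll go down in small steps until I feel contact.

Emit:
move_arm(
  increments=[
    [0, 0, 0.02, 0, 0, 0, 0],
    [0, 0, 0.04, 0, 0, 0, 0],
    [0, 0, 0.05, 0, 0, 0, 0],
    [0, 0, 0.06, 0, 0, 0, 0],
    [0, 0, 0.06, 0, 0, 0, 0],
  ],
)

```text
time_s: 7.65
position: [0.6118, 0.0153, 0.0654]
tcp_rot: [[-0.967, 0.254, -0.002], [0.254, 0.967, 0.0], [0.002, -0.0, -1.0]]
force: [0.1, -0.8, -0.4]
opening: 0.01
grasp_force: 0.0
```

Emit:
move_arm(
  increments=[
    [0, 0, 0.01, 0, 0, 0, 0],
    [0, 0, 0.02, 0, 0, 0, 0],
    [0, 0, 0.02, 0, 0, 0, 0],
  ],
)

```text
time_s: 7.9
position: [0.6121, 0.0152, 0.0599]
tcp_rot: [[-0.967, 0.254, -0.001], [0.254, 0.967, 0.0], [0.001, -0.0, -1.0]]
force: [-0.3, 0.3, -0.2]
opening: 0.006
grasp_force: 0.0
```

Run:
```python
from h import *
c=cap('side');s=bot.read_state();print(s['position'],s['force'],s['moment'])
tip=np.array(s['position'])-[0,0,.011];print((proj(c,tip)-[300,130])*5)
cv2.imwrite('pics/z5.png',cv2.resize(c['image'][130:240,300:420],(600,550),interpolation=cv2.INTER_CUBIC))
```

```text
[0.61222303 0.01521517 0.06016143] [-0.19696573  0.80207203 -1.16314423] [ 0.00287013 -0.01716636 -0.0420955 ]
[260.91027756 327.32648416]
```

View pics/z5.png

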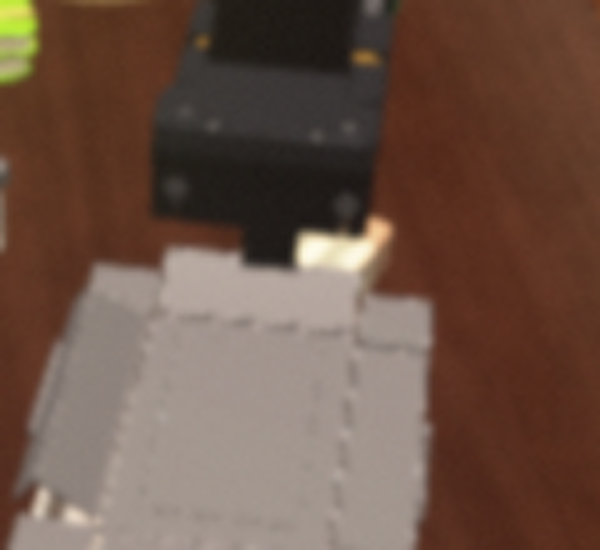

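The finger's lower end is now at about (354,183) px, right at the upper edge of the left section. That could mean just above it or just behind it. Going down a little further will tell which.

Emit:
move_arm(
  increments=[
    [0, 0, 0.01, 0, 0, 0, 0],
    [0, 0, 0.02, 0, 0, 0, 0],
    [0, 0, 0.02, 0, 0, 0, 0],
    [0, 0, 0.02, 0, 0, 0, 0],
  ],
)

```text
time_s: 8.28
position: [0.6123, 0.0153, 0.0543]
tcp_rot: [[-0.967, 0.254, -0.001], [0.254, 0.967, 0.0], [0.001, -0.0, -1.0]]
force: [-0.2, 0.5, 0.1]
opening: 0.001
grasp_force: 0.0
```

Run:
```python
from h import *
c=cap('side');t=cap('top');s=bot.read_state();print(s['position'],s['force'])
a=cv2.resize(c['image'][130:240,300:420],(437,400),interpolation=cv2.INTER_CUBIC);b=cv2.resize(t['image'][100:220,270:378],(360,400),interpolation=cv2.INTER_CUBIC)
cv2.imwrite('pics/z6.png',np.hstack([a,b]))
```

```text
[0.61258007 0.01521245 0.05458893] [-0.50292782 -0.74662454  0.28005018]
```

View pics/z6.png

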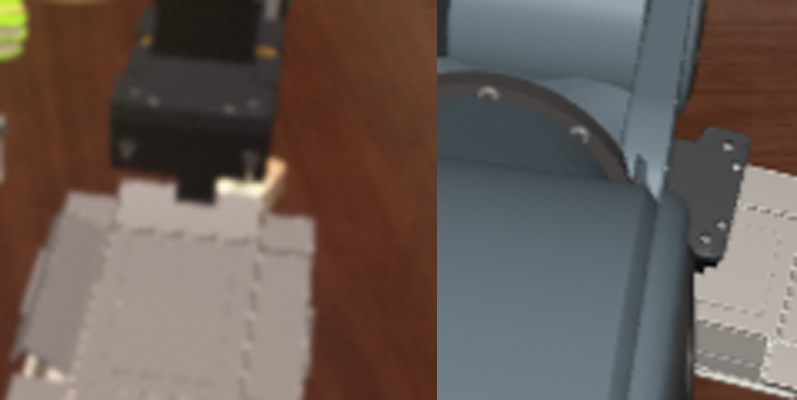

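The finger now overlaps in front of the section at about (354,185) px, so it is above it. The real height is about 32 mm more than reported. I'll centre it on the pad and keep pressing down in steps.

Emit:
move_arm(
  increments=[
    [0, 0, -0.02, 0, 0, 0, 0],
    [0, 0.017, -0.02, 0, 0, 0, 0],
    [0, 0.017, 0, 0, 0, 0, 0],
    [0, 0.017, 0.01, 0, 0, 0, 0],
    [0, 0.017, 0.01, 0, 0, 0, 0],
  ],
)

```text
time_s: 8.8
position: [0.6139, 0.0205, 0.0512]
tcp_rot: [[-0.967, 0.253, 0.0], [0.253, 0.967, 0.0], [-0.0, 0.0, -1.0]]
force: [-0.4, 0.2, 4.4]
opening: 0.004
grasp_force: 2.8
```

Emit:
move_arm(
  increments=[
    [0, 0, 0.01, 0, 0, 0, 0],
    [0, 0, 0.01, 0, 0, 0, 0],
  ],
)

```text
time_s: 8.97
position: [0.6143, 0.0216, 0.049]
tcp_rot: [[-0.967, 0.255, 0.001], [0.255, 0.967, 0.002], [-0.001, 0.003, -1.0]]
force: [0.2, 4.1, 6.0]
opening: 0.008
grasp_force: 3.7
```

Emit:
move_arm(
  increments=[
    [0, 0, 0.01, 0, 0, 0, 0],
    [0, 0, 0.01, 0, 0, 0, 0],
  ],
)

```text
time_s: 9.13
position: [0.6145, 0.0223, 0.0459]
tcp_rot: [[-0.967, 0.255, 0.002], [0.255, 0.967, 0.003], [-0.001, 0.004, -1.0]]
force: [1.3, 6.2, 3.7]
opening: 0.004
grasp_force: 3.0
```

Emit:
move_arm(
  increments=[
    [0, 0, 0.01, 0, 0, 0, 0],
    [0, 0, 0.01, 0, 0, 0, 0],
  ],
)

```text
time_s: 9.3
position: [0.6133, 0.0206, 0.0421]
tcp_rot: [[-0.968, 0.253, -0.001], [0.253, 0.968, 0.0], [0.001, -0.0, -1.0]]
force: [-0.7, 0.8, -1.1]
opening: 0.005
grasp_force: 0.0
```

Contact began at a reported TCP height of about 0.052, rose to about 7 N, then dropped to zero, which is the click. Now the front section.

Emit:
move_arm(
  increments=[
    [0, 0, -0.08, 0, 0, 0, 0],
    [0, 0, -0.16, 0, 0, 0, 0],
    [0.05, -0.07, -0.16, 0, 0, 0, 0],
    [0.1, -0.14, -0.16, 0, 0, 0, 0],
    [0.15, -0.21, -0.16, 0, 0, 0, 0],
    [0.2, -0.28, -0.16, 0, 0, 0, 0],
    [0.209, -0.283, -0.16, 0, 0, 0, 0],
    [0.209, -0.283, -0.12, 0, 0, 0, 0],
    [0.209, -0.283, -0.06, 0, 0, 0, 0],
    [0.209, -0.283, -0.06, 0, 0, 0, 0],
  ],
)

```text
time_s: 10.13
position: [0.5298, -0.0458, 0.0583]
tcp_rot: [[-0.967, 0.254, -0.005], [0.254, 0.967, 0.001], [0.005, -0.0, -1.0]]
force: [-0.3, -0.1, -0.9]
opening: 0.007
grasp_force: 0.0
```

Emit:
move_arm(
  increments=[
    [0, 0, 0.01, 0, 0, 0, 0],
    [0, 0, 0.02, 0, 0, 0, 0],
    [0, 0, 0.02, 0, 0, 0, 0],
  ],
)

```text
time_s: 10.38
position: [0.5319, -0.046, 0.0545]
tcp_rot: [[-0.967, 0.253, 0.0], [0.253, 0.967, -0.0], [-0.0, -0.0, -1.0]]
force: [0.9, -0.5, -0.3]
opening: 0.006
grasp_force: 0.0
```

Emit:
move_arm(
  increments=[
    [0, 0, 0.01, 0, 0, 0, 0],
    [0, 0, 0.02, 0, 0, 0, 0],
    [0, 0, 0.02, 0, 0, 0, 0],
  ],
)

```text
time_s: 10.63
position: [0.5307, -0.0457, 0.0486]
tcp_rot: [[-0.967, 0.253, -0.002], [0.253, 0.967, 0.0], [0.002, 0.0, -1.0]]
force: [-2.2, 1.3, 4.8]
opening: 0.007
grasp_force: 2.1
```

Emit:
move_arm(
  increments=[
    [0, 0, 0.01, 0, 0, 0, 0],
    [0, 0, 0.01, 0, 0, 0, 0],
  ],
)

```text
time_s: 10.8
position: [0.5312, -0.0458, 0.0455]
tcp_rot: [[-0.967, 0.253, -0.001], [0.253, 0.967, 0.0], [0.001, -0.0, -1.0]]
force: [0.2, -0.8, -0.1]
opening: 0.001
grasp_force: 0.0
```

Emit:
move_arm(
  increments=[
    [0, 0, 0.01, 0, 0, 0, 0],
    [0, 0, 0.01, 0, 0, 0, 0],
  ],
)

```text
time_s: 10.97
position: [0.532, -0.0462, 0.0423]
tcp_rot: [[-0.967, 0.254, 0.001], [0.254, 0.967, -0.0], [-0.001, -0.0, -1.0]]
force: [0.1, 0.6, 0.7]
opening: 0.008
grasp_force: 0.0
```

The front one went the same way: the force rose, then dropped. I'll retreat and take the last picture.

Emit:
move_arm(
  increments=[
    [0, 0, -0.1, 0, 0, 0, 0],
    [0, 0, -0.2, 0, 0, 0, 0],
    [0, 0, -0.3, 0, 0, 0, 0],
    [0, 0.1, -0.4, 0, 0, 0, 0],
    [0, 0.2, -0.45, 0, 0, 0, 0],
    [0, 0.32, -0.45, 0, 0, 0, 0],
    [0, 0.44, -0.45, 0, 0, 0, 0],
    [0, 0.56, -0.45, 0, 0, 0, 0],
    [0, 0.68, -0.45, 0, 0, 0, 0],
    [0, 0.8, -0.45, 0, 0, 0, 0],
  ],
)

```text
time_s: 11.8
position: [0.5931, 0.1879, 0.1777]
tcp_rot: [[-0.967, 0.254, 0.001], [0.254, 0.967, 0.0], [-0.001, 0.0, -1.0]]
force: [0.2, 0.0, 0.6]
opening: 0.01
grasp_force: 0.0
```

Emit:
move_arm(
  increments=[
    [0.05, 0.12, 0, 0, 0, 0, 0],
    [0.1, 0.24, 0, 0, 0, 0, 0],
    [0.1, 0.36, 0, 0, 0, 0, 0],
    [0.1, 0.4, 0, 0, 0, 0, 0],
    [0.1, 0.4, 0, 0, 0, 0, 0],
    [0.1, 0.4, 0, 0, 0, 0, 0],
  ],
)

```text
time_s: 12.3
position: [0.5937, 0.3096, 0.177]
tcp_rot: [[-0.968, 0.252, -0.0], [0.252, 0.968, -0.001], [0.0, -0.001, -1.0]]
force: [0.6, 0.1, 0.8]
opening: 0.004
grasp_force: 0.0
```

Run:
```python
from h import *
np.set_printoptions(precision=3,suppress=True)
t=cap('top','top7.png');b=cap('side','side7.png')
for n,z in(('snap_box',.05),('soap',.02),('balm_tin',.02),('match_box',.04)):
    for r in nets.find_in('top',n)[:2]: print(n,r['conf'],ray(t,r['location'],z))
up=lambda i,w,h:cv2.resize(i,(w,h),interpolation=cv2.INTER_CUBIC)
cv2.imwrite('pics/z7.png',np.hstack([up(t['image'][125:230,285:410],400,336),up(b['image'][165:285,285:400],322,336)]))
print(bot.read_state()['force'])
```

```text
snap_box 0.97 [0.432 0.159 0.05 ]
snap_box 0.91 [ 0.583 -0.059  0.05 ]
soap 0.83 [0.648 0.109 0.02 ]
soap 0.31 [ 0.551 -0.217  0.02 ]
balm_tin 0.96 [ 0.473 -0.013  0.02 ]
match_box 0.68 [ 0.546 -0.215  0.04 ]
[-0.193  0.371 -0.413]
```

View pics/z7.png

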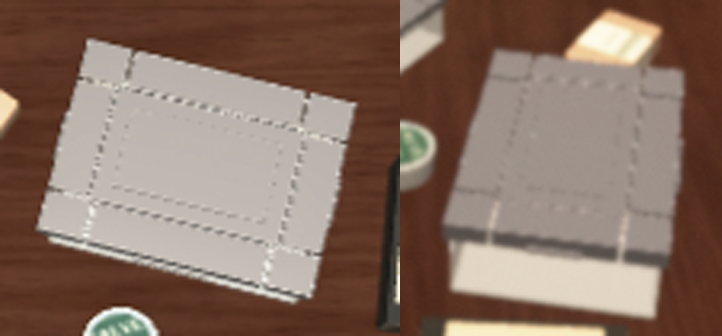

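All four sections lie flush: the shading is even and the outer edges are straight. The box and the things beside it haven't moved, so I'll hand in.

```bash
python3 -c "
from rig import workorder
print(workorder.hand_in())"
```

```text
the job is handed in; nothing more can be done
None
```

I pressed the two raised rim sections (front and left) shut; in the last pictures all four lie flush and the box, soap, balm tin and match box are where they were, and I handed the job in at about 12 s without getting a verdict back.

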